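# Find the rocking box lid and press it home

## Task

One of the four lidded blue boxes in the long crate has a lid that is not seated: its springy seal holds it up and it rocks when you press near an end, while the other three lids are firm. Press the lids gently with a closed fingertip to find the one that rocks, then press that lid down at its middle until it is fully home and level, and finish while still holding it down. Do not pick up, knock or shift the can, mug, stopper or bottles.

Things in the scene. Friction and masses are not known exactly. Their poses are not given: they have to be found in the camera images.
- tier: Long open blue plastic crate (lower tier), fixed, 155 mm (x) by 510 mm (y), 55 mm high; origin under its centre on the steel surface. Four identical closed blue boxes (also fixed) stand in it in a row along its y axis, two each side of a gap in the middle where the can stands.
- place_1 (a point): Centre of the lid top of the first of the four lidded boxes, counted along the crate's +y (nominal: the real tops lie up to 5 mm above or below this point). x and y axes are those of the crate: the lid's 126 mm length runs along x, its 91 mm width along y, z is up.
- place_2 (a point): Centre of the lid top of the second of the four lidded boxes, counted along the crate's +y (nominal: the real tops lie up to 5 mm above or below this point). x and y axes are those of the crate: the lid's 126 mm length runs along x, its 91 mm width along y, z is up.
- place_3 (a point): Centre of the lid top of the third of the four lidded boxes, counted along the crate's +y (nominal: the real tops lie up to 5 mm above or below this point). x and y axes are those of the crate: the lid's 126 mm length runs along x, its 91 mm width along y, z is up.
- place_4 (a point): Centre of the lid top of the fourth of the four lidded boxes, counted along the crate's +y (nominal: the real tops lie up to 5 mm above or below this point). x and y axes are those of the crate: the lid's 126 mm length runs along x, its 91 mm width along y, z is up.
- lid_drop (a joint): How far the one unseated lid (which of the four is not told) has sunk towards its box, m: 0 as found, 0.004 when it lies on the box rim (fully home). Three lids are rigid. The seal is a spring: this lid starts to sink at about 1 N, needs about 7 N at its middle to be home, and rises again when let go. 12 to 15 N near the middle keeps it home and level; it stays level for presses within about 15 mm of the middle.
- lid_tilt (a joint): Rocking of that same lid about the crate's y axis, through the lid's middle, rad: 0 level, negative with the end towards the crate's -x (the robot's side) down, positive with the far end down. Soft: 3 to 5 N at 38 mm from the middle brings the pressed end down onto the rim and tips the lid by about 0.05 to 0.06 rad (harder presses there flatten it again: 0.035 rad at 10 N); it springs back when let go.
- can: Aluminium can, 66 mm across, 115 mm high, upright in the gap in the middle of the crate; origin at the centre of its base. To be left alone.
- mug: White ceramic mug, 80 mm across, 90 mm high, between robot and crate; origin at the centre of its base. To be left alone.
- stopper: Grey silicone bottle stopper, 34 mm across, 34 mm high, between robot and crate; origin at the centre of its base. To be left alone.
- bottle_1: Empty glass bottle, 68 mm across, 210 mm high, standing beside the crate; origin at the centre of its base. To be left alone.
- bottle_2: Empty glass bottle, 68 mm across, 210 mm high, standing beside the crate; origin at the centre of its base. To be left alone.
- bottle_3: Empty glass bottle, 68 mm across, 210 mm high, standing beside the crate; origin at the centre of its base. To be left alone.

How it is judged:
At the end, for the whole second after the job is handed in: The unseated lid is held down by the fingers: sunk by more than 3 mm (4 mm is home), tilted by less than 0.02 rad, and the fingers press with more than 4 N, all through the last second (value of joint lid_drop above 0.003 m and value of joint lid_tilt between -0.02 and 0.02 rad and contact force between the fingers and anything else above 4 N); the arm keeps its last pose, push and grip.
It fails at once if the can is shifted by more than 20 mm, lifted or tipped (distance of can from where it was at the start of the episode above 0.02 m or angle between can's own z axis and vertical above 0.3 rad).
It fails at once if the mug or the stopper is shifted by more than 20 mm, lifted or tipped (distance of any of mug, stopper from where it was at the start of the episode above 0.02 m or angle between any of mug, stopper's own z axis and vertical above 0.3 rad).
It fails at once if a bottle is shifted by more than 20 mm, lifted or tipped (distance of any of bottle_1, bottle_2, bottle_3 from where it was at the start of the episode above 0.02 m or angle between any of bottle_1, bottle_2, bottle_3's own z axis and vertical above 0.3 rad).
It fails at once if the fingers press anything with more than 60 N (contact force between the fingers and anything else above 60 N).
It also fails if it takes over 54 s, if anything falls off the work surface, if the arm or the gripper's body presses on something with over 40 N, if the wrist force passes 120 N, or if a joint passes its speed limit or range.

## Robot

A 6-joint arm with a two-finger parallel gripper is mounted at the origin on the work surface. World frame = base frame: x ahead of the robot, y to its left, z up, the work surface at z = 0. Lengths are in m, angles in rad, forces in N, time in s.
With the tool pointing down it reaches from about 0.25 to 0.8 m from the base axis. Payload 3.9 kg.
Tool frame: the origin (TCP) lies midway between the tips of the shut fingers; the grasp point (between the pads) lies 19 mm behind it; z points along the fingers, y is the line along which they close (so a half turn about z gives the same grasp; the last joint's range is limited). The gripper opens to 85 mm and grips with 20 to 120 N. Pads are 22 mm wide; open, the fingers measure 114 mm over their backs; the gripper's body (76 mm by 85 mm) begins 54 mm behind the grasp point. The pads swing forward as they close: fully open they stand 13 mm farther back than shut.
Start: joints at [1.254, 0.26, -0.138, 1.173, 0, 1.571], TCP at [0.164, 0.499, 0.194] pointing down, gripper open.
Joint ranges: [-2.78, 2.78], [-0.83, 1.72], [-1.28, 1.37], [-1.9, 2.12], [-1.57, 1.48], [-3.14, 3.14]. Speed limits (rad/s): [2.57, 2.57, 3.14, 3.14, 3.14, 3.14].

## Interface

Orientations are given as a rotation vector (axis times angle).
In Python, from rig import env gives the robot as it stands. Calls block until the motion is done:
- env.movep(position, orientation): joint-space move of the TCP to a pose.
- env.movel(position, attitude=None, feed=0.15, guard=None): straight line of the TCP; attitude=None keeps the orientation; feed is the mean speed in m/s. With guard (N) it stops when the force on the tool has changed by that much, and returns True; else False.
- env.set_joints(angles): joint-space move.
- env.gripper_to(opening, force=None): opening from 0.0 (shut) to 1.0 (fully open); force is the grip in N (None keeps the last); returns when the fingers have stopped.
- env.pause(seconds).
- env.inverse_kinematics(position, orientation): joint angles nearest the present ones, or None.
- env.camera(name): name is "scene" or "side" or "wrist"; returns the picture (480x640x3 uint8, red, green, blue); there is no depth.
- env.calibration(name): a dict with "fx", "fy", "cx", "cy" (pixels), "k1" (the pictures are not rectified: a ray, as slopes to the right and down, at radius r is drawn at 1 + k1 r^2 times it, then the intrinsics apply), "T" (4x4, takes a point from camera to world coordinates); the wrist camera has in their place "hand_eye" (4x4, takes a point from camera to tool coordinates, whose origin is the TCP and whose axes are the flange's). Camera axes: x right, y down, z forward; pixel columns grow to the right and rows downward; lengths in m; the calibration is good to about 2 mm. A picture is of the moment at which its call begins: read the wrist's pose just before it. calibration takes no time and is no camera call.
A pose or a line that the arm cannot do raises env.MotionError and nothing moves.
- env.close_job(): hands the job in; it is judged then, once.
Trained networks look in the newest picture that a camera, given by its name, has taken for a name from the list of things; names that differ only in an ending like _2 or _b are one class to them, and where a whole thing is asked for, a point or a joint stands for the part that bears it (a point fixed in the world has none). Each returns a list of dicts, best first, with "conf" (0 to 1); they miss things now and then, are a little off and sometimes report something else, mostly with a low value. They report only what shows in the picture. A call takes as long as a camera call.
- env.search_frame(camera, thing): "position" ([column, row] in pixels, amid what is visible of it).
- env.spot_point(camera, thing): "position" ([column, row] in pixels: a listed point, or the origin of a listed thing).
Readings, each from a call of its own:
- env.read_time(): time.
- env.read_joints(): joint angles.
- env.read_joint_vel(): joint speeds.
- env.read_joint_torque(): joint torques, N m.
- env.read_tcp_pos(): TCP position.
- env.read_tcp_rot(): TCP orientation.
- env.read_wrist_force(): force on the tool from outside, world axes, zero at the start.
- env.read_torque(): the same for the moment, N m.
- env.read_opening(): opening from 0.0 (shut) to 1.0 (fully open).
- env.read_gripper_force(): force on a finger pad.
Only numpy, scipy, OpenCV 4.12 (cv2) and the standard library are available. Lean on these libraries where they do the work, as an engineer would, in place of code of your own. Each camera call takes 0.05 s, during which the arm holds its last target. There are 200 camera calls.

## Working session

There is one attempt and no reset: what is moved stays moved. The work goes in short steps, each a Python script; the robot and the scene stay as the last script left them, time stands still between calls to the robot, and variables do not carry over. Pictures are saved under pics/ and viewed, at most 10 in all, crops included, and the job is handed in when it is done.

```bash
mkdir -p pics; ls
python3 - <<'E'
from rig import env
import cv2,numpy as np
for c in ("scene","side"):
    im=env.camera(c); cv2.imwrite(f"pics/{c}0.png",im[:,:,::-1])
    k=env.calibration(c); print(c,{a:(np.round(b,3).tolist()) for a,b in k.items()})
    for t in ("place_1","tier","can","mug","stopper","bottle_1"):
        print(t,[(np.round(d["position"]).tolist(),round(d["conf"],2)) for d in env.spot_point(c,t)])
print(env.read_time(),env.read_tcp_rot(),env.read_wrist_force())
E
```

```text
pics
scene {'fx': 483.032, 'fy': 483.032, 'cx': 323.618, 'cy': 233.575, 'k1': -0.047, 'T': [[0.622, 0.462, -0.632, 1.196], [0.782, -0.345, 0.518, -0.58], [0.021, -0.817, -0.576, 0.722], [0.0, 0.0, 0.0, 1.0]]}
place_1 [([327.0, 281.0], 0.33)]
tier [([329.0, 282.0], 0.72)]
can [([332.0, 278.0], 0.67)]
mug [([346.0, 203.0], 0.94)]
stopper [([237.0, 261.0], 0.53), ([481.0, 234.0], 0.28)]
bottle_1 [([165.0, 337.0], 0.93), ([480.0, 233.0], 0.77), ([200.0, 383.0], 0.69)]
side {'fx': 434.333, 'fy': 434.333, 'cx': 323.562, 'cy': 239.535, 'k1': -0.073, 'T': [[0.831, -0.356, 0.427, 0.067], [-0.556, -0.56, 0.614, -0.612], [0.021, -0.748, -0.663, 0.745], [0.0, 0.0, 0.0, 1.0]]}
place_1 [([488.0, 355.0], 0.46), ([351.0, 264.0], 0.34)]
tier [([352.0, 265.0], 0.95)]
can [([356.0, 260.0], 0.55)]
mug [([220.0, 241.0], 0.7)]
stopper [([311.0, 334.0], 0.79)]
bottle_1 [([448.0, 395.0], 0.73), ([295.0, 167.0], 0.69), ([489.0, 356.0], 0.62)]
0.7 [4.95547978e-01 3.10226298e+00 7.51091463e-05] [ 0.25325058  0.9272534  -0.31534401]
```

View pics/scene0.png

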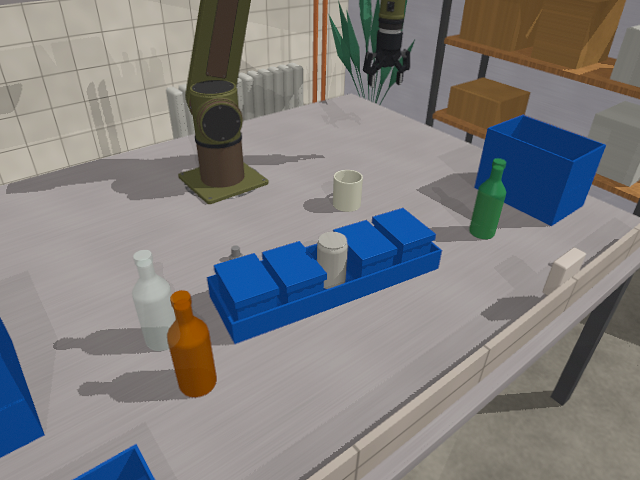

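View pics/side0.png

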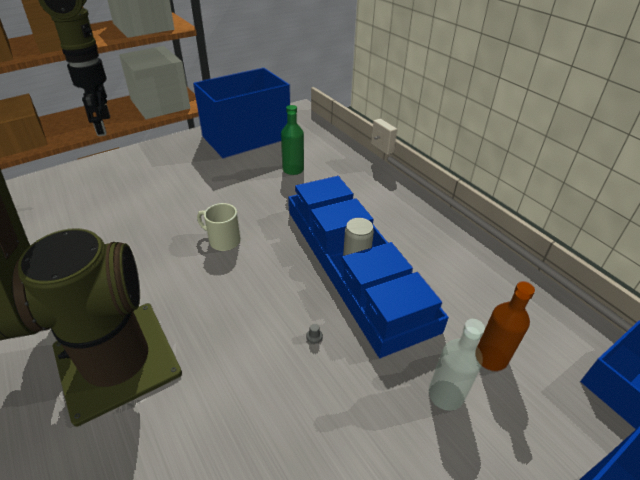

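The scene picture shows the crate from (210,285) to (440,255), with four lids at about (247,285), (295,270), (365,250) and (404,230). The can is at (332,260), the clear and orange bottles are beyond the −y end, the green bottle is near the +y end, and the mug and stopper are on the robot's side. In the side picture the same lids are at (403,302), (377,266), (342,220) and (325,191). Next I segment the lid tops and triangulate them.

```bash
cat > h.py <<'E'
import cv2,numpy as np
def setup(k):
    return np.array([[k["fx"],0,k["cx"]],[0,k["fy"],k["cy"]],[0,0,1]]),np.array([k["k1"],0,0,0.]),np.array(k["T"])
def ray(k,p,T=None):
    K,D,T0=setup(k) if T is None else (*setup(dict(k,T=T))[:2],T)
    q=cv2.undistortPoints(np.float64([[p]]),K,D)[0,0]
    d=T0[:3,:3]@np.array([q[0],q[1],1]); return T0[:3,3],d/np.linalg.norm(d)
def plane(k,p,z,T=None):
    o,d=ray(k,p,T); return o+d*(z-o[2])/d[2]
def tri(rs):
    A=sum(np.eye(3)-np.outer(d,d) for o,d in rs); b=sum((np.eye(3)-np.outer(d,d))@o for o,d in rs)
    return np.linalg.solve(A,b)
E
python3 - <<'E'
from rig import env
from h import *
seeds={"scene":[(247,285),(295,270),(365,250),(404,230)],"side":[(403,302),(377,266),(342,220),(325,191)]}
C={}
for c,ss in seeds.items():
    im=cv2.imread(f"pics/{c}0.png")
    vis=im.copy()
    for i,s in enumerate(ss):
        b=im[s[1],s[0]].astype(int)
        m=np.zeros((482,642),np.uint8)
        cv2.floodFill(im.copy(),m,s,0,(14,)*3,(14,)*3,8|cv2.FLOODFILL_MASK_ONLY|cv2.FLOODFILL_FIXED_RANGE|(255<<8))
        m=cv2.morphologyEx(m[1:-1,1:-1],cv2.MORPH_CLOSE,np.ones((5,5)))
        cn=max(cv2.findContours(m,cv2.RETR_EXTERNAL,cv2.CHAIN_APPROX_NONE)[0],key=cv2.contourArea)
        h=cv2.convexHull(cn); q=cv2.approxPolyN(h,4)[0] if hasattr(cv2,"approxPolyN") else cv2.boxPoints(cv2.minAreaRect(h))
        C[c,i]=q.astype(float); cv2.polylines(vis,[q.astype(np.int32)],True,(0,255,255),1)
        print(c,i,b,cv2.contourArea(cn),q.tolist())
    x=np.array(ss).mean(0).astype(int)
    cr=vis[x[1]-100:x[1]+100,x[0]-130:x[0]+130]
    cv2.imwrite(f"pics/c_{c}.png",cv2.resize(cr,None,fx=3,fy=3))
a=cv2.imread("pics/c_scene.png");b=cv2.imread("pics/c_side.png")
cv2.imwrite("pics/quads.png",cv2.resize(np.vstack([a[:,:],b]),(390*2*260//260,600*1) ) )
def diag(q):
    p=[np.cross([*q[0],1],[*q[2],1]),np.cross([*q[1],1],[*q[3],1])]; x=np.cross(*p); return x[:2]/x[2]
for i in range(4):
    print(i,np.round(tri([ray(env.calibration(c),diag(C[c,i])) for c in ("scene","side")]),4))
for n,a,b in (("can",(332,278),(356,260)),("tier",(329,282),(352,265)),("mug",(346,203),(220,241)),("stop",(237,261),(311,334)),("bg",(481,234),(295,167)),("bc",(165,337),(448,395)),("bo",(200,383),(489,356))):
    print(n,np.round(plane(env.calibration("scene"),a,0),3),np.round(plane(env.calibration("side"),b,0),3))
E
```

```text
scene 0 [172  88  14] 1735.0 [[278, 288], [235, 302], [214, 265], [254, 253]]
scene 1 [172  87  15] 1490.0 [[326, 273], [287, 286], [262, 252], [306, 239]]
scene 2 [172  87  16] 1166.0 [[397, 248], [363, 260], [334, 229], [366, 220]]
scene 3 [172  86  16] 1042.0 [[435, 234], [403, 244], [373, 217], [402, 208]]
side 0 [166  72  17] 1957.5 [[441, 301], [387, 321], [365, 289], [417, 272]]
side 1 [171  78  22] 1515.5 [[411, 267], [361, 284], [342, 256], [389, 240]]
side 2 [172  80  25] 966.0 [[372, 218], [326, 231], [311, 209], [355, 198]]
side 3 [170  76  19] 829.0 [[352, 193], [308, 204], [296, 185], [338, 176]]
0 [ 0.5277 -0.2318  0.0932]
1 [ 0.5477 -0.1204  0.0851]
2 [0.576  0.0476 0.0937]
3 [0.594  0.1499 0.0979]
can [ 0.554 -0.025  0.   ] [ 0.572 -0.027  0.   ]
tier [ 0.561 -0.04   0.   ] [ 0.553 -0.036  0.   ]
mug [0.324 0.215 0.   ] [0.319 0.216 0.   ]
stop [ 0.369 -0.167  0.   ] [ 0.36  -0.154  0.   ]
bg [0.654 0.4   0.   ] [0.664 0.417 0.   ]
bc [ 0.494 -0.404  0.   ] [ 0.5   -0.412  0.   ]
bo [ 0.636 -0.4    0.   ] [ 0.632 -0.398  0.   ]
```

View pics/quads.png

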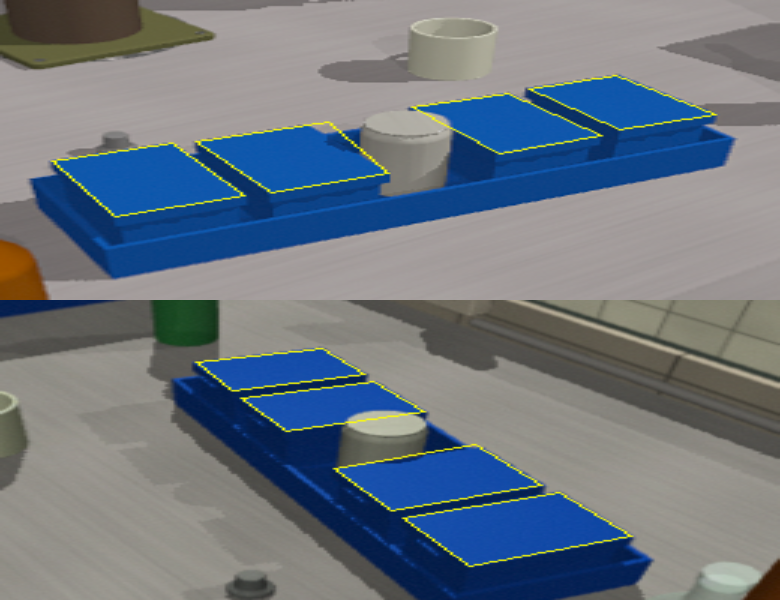

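The quads fit well, except for scene lids 2 and 3, which the can partly hides. I'll fit the crate pose by least squares on the good corners.

Run:
```python
from rig import env
from h import *
from scipy.optimize import least_squares
Q={("scene",0):[[278,288],[235,302],[214,265],[254,253]],("scene",3):[[435,234],[403,244],[373,217],[402,208]],
("side",0):[[441,301],[387,321],[365,289],[417,272]],("side",1):[[411,267],[361,284],[342,256],[389,240]],("side",3):[[352,193],[308,204],[296,185],[338,176]],("side",2):[[372,218],[326,231],[311,209],[355,198]]}
cal={c:setup(env.calibration(c)) for c in ("scene","side")}
def proj(c,P):
    K,D,T=cal[c]; R=T[:3,:3].T
    return cv2.projectPoints(np.float64(P),cv2.Rodrigues(R)[0],-R@T[:3,3],K,D)[0][:,0]
def ctr(p,i):
    x,y,a,z,s,t=p; o=[-s,-t,t,s][i]
    return np.array([x-np.sin(a)*o,y+np.cos(a)*o])
def res(p):
    r=[]
    for (c,i),q in Q.items():
        ux=np.array([np.cos(p[2]),np.sin(p[2])]);uy=np.array([-ux[1],ux[0]])
        pts=np.array([[*(ctr(p,i)+ux*.063*a+uy*.0455*b),p[3]] for a,b in((1,1),(1,-1),(-1,-1),(-1,1))])
        m=proj(c,pts); q=np.array(q,float)+.0
        d=np.linalg.norm(m[:,None]-q,axis=2)
        for k in range(4): r+=list(m[k]-q[d[k].argmin()])
    return r
s=least_squares(res,[.561,-.041,-.172,.095,.1937,.097],loss="soft_l1")
print(np.round(s.x,4),s.cost,np.round(np.abs(res(s.x)).mean(),2))
for i in range(4): print(i,np.round(ctr(s.x,i),4))
np.save("fit.npy",s.x)
# feasibility, orientation options
R0=None
from scipy.spatial.transform import Rotation as Ro
for i in range(4):
  for yaw in (0,np.pi/2,-np.pi/2):
    rv=(Ro.from_euler("z",s.x[2]+yaw)*Ro.from_euler("x",np.pi)).as_rotvec()
    q=env.inverse_kinematics([*ctr(s.x,i),.13],rv); print(i,yaw,None if q is None else np.round(q,2))
```

```text
[ 0.5602 -0.0392 -0.1693  0.0937  0.1953  0.089 ] 13.631628953354493 0.7
0 [ 0.5273 -0.2318]
1 [ 0.5452 -0.127 ]
2 [0.5752 0.0485]
3 [0.5931 0.1533]
0 0 [-0.41  0.38 -0.13  1.06  0.    2.9 ]
0 1.5707963267948966 [-0.41  0.38 -0.13  1.06  0.    1.33]
0 -1.5707963267948966 [-0.41  0.38 -0.13  1.06  0.   -1.82]
1 0 [-0.23  0.35 -0.17  1.04  0.    3.08]
1 1.5707963267948966 [-0.23  0.35 -0.17  1.04  0.    1.51]
1 -1.5707963267948966 [-0.23  0.35 -0.17  1.04  0.   -1.63]
2 0 [ 0.08  0.38 -0.13  1.06  0.   -2.89]
2 1.5707963267948966 [ 0.08  0.38 -0.13  1.06  0.    1.82]
2 -1.5707963267948966 [ 0.08  0.38 -0.13  1.06  0.   -1.32]
3 0 [ 0.25  0.44 -0.03  1.1   0.   -2.72]
3 1.5707963267948966 [ 0.25  0.44 -0.03  1.1   0.    1.99]
3 -1.5707963267948966 [ 0.25  0.44 -0.03  1.1   0.   -1.15]
```

```bash
cat > arm.py <<'E'
from rig import env
import numpy as np
from scipy.spatial.transform import Rotation as Ro
x,y,a,z,s,t=np.load("fit.npy")
t=.093 if False else t
RV=(Ro.from_euler("z",a+np.pi/2)*Ro.from_euler("x",np.pi)).as_rotvec()
def pt(i,dx=0,h=0.12):
    o=[-s,-t,t,s][i-1]; return [x-np.sin(a)*o+np.cos(a)*dx,y+np.cos(a)*o+np.sin(a)*dx,h]
fz=lambda: env.read_wrist_force()[2]
tz=lambda: env.read_tcp_pos()[2]
E
python3 - <<'E'
from arm import *
env.gripper_to(0.0,40)
env.movep(pt(4,-.038,.17),RV)
env.movel(pt(4,-.038,.115),feed=.1)
env.pause(.2); f0=[fz() for _ in range(3)]
print(f0, env.read_time())
g=env.movel(pt(4,-.038,.08),feed=.02,guard=2.0); print(g,tz(),fz()-f0[-1])
z1=tz()
g=env.movel(pt(4,-.038,z1-.006),feed=.01,guard=3); print(g,tz(),fz()-f0[-1],env.read_time(),tz()-z1)
env.movel(pt(4,-.038,.15),feed=.15); print(env.read_time())
E
```

```text
[np.float64(-1.0374193487550771), np.float64(-1.0374193487550771), np.float64(-1.0374193487550771)] 4.25
False 0.08012990093866462 0.8027331957342034
False 0.07412132371163402 1.8612545949104446 6.8833 -0.006008577227030604
7.5417
```

No contact 20 mm below the fitted height, so I'll look before pressing any deeper.

Run:
```python
from arm import *
import cv2
env.movel(pt(4,-.038,.085),feed=.15)
print(env.read_tcp_pos(),pt(4,-.038,.08),fz(),env.read_opening())
o=[]
for c,(u,v) in (("scene",(400,200)),("side",(320,190))):
    o.append(cv2.resize(env.camera(c)[v-75:v+75,u-100:u+100,::-1],(400*1,300),interpolation=2))
cv2.imwrite("pics/down.png",np.hstack(o))
```

```text
[0.55519402 0.15962356 0.08451324] [np.float64(0.5556169028181005), np.float64(0.15974381201163546), 0.08] -0.23881089427412006 -0.0026989138840580705
```

View pics/down.png

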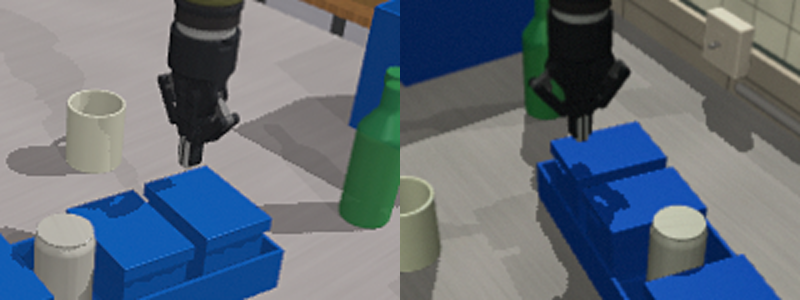

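The scene picture shows the finger tip at full-frame (393,207), and the side picture shows it at (311,184). Both are over the near end of lid 4 but about 10 px above the surface. I'll compare with where the reported TCP should project.

Run:
```python
from arm import *
from h import *
p=env.read_tcp_pos()
for c in("scene","side"):
    K,D,T=setup(env.calibration(c)); R=T[:3,:3].T
    for P in (p,p+[0,0,.03],pt(4,-.038,.0937),pt(4,0,.0937)):
        print(c,cv2.projectPoints(np.float64([P]),cv2.Rodrigues(R)[0],-R@T[:3,3],K,D)[0].ravel().round(1))
print(tri([ray(env.calibration("scene"),(393.5,207)),ray(env.calibration("side"),(311.5,184))]))
print(env.read_joints(),env.read_joint_torque(),env.read_wrist_force(),Ro.from_rotvec(env.read_tcp_rot()).as_matrix().round(3).tolist(),RV)
im=env.camera("wrist"); cv2.imwrite("pics/w.png",im[:,:,::-1])
```

```text
scene [393.6 220.5]
scene [394.9 209.9]
scene [393.6 217.7]
scene [403.1 225.7]
side [309.8 195.6]
side [309.8 186. ]
side [309.6 193.3]
side [323.1 190.1]
[0.55686787 0.15295542 0.12643017]
[ 2.79920676e-01  4.13410585e-01 -2.00132816e-01  9.55560485e-01
 -2.38262736e-05  2.02001631e+00] [ 8.21648227e-04 -4.64617002e+01  2.30308235e+01  3.94634844e-02
  1.98806001e-04  9.76912247e-06] [-0.22134604 -0.52853719  0.07949686] [[0.168, 0.986, 0.002], [0.986, -0.168, 0.0], [0.001, 0.002, -1.0]] [2.40127247e+00 2.02570850e+00 1.24038871e-16]
```

View pics/w.png

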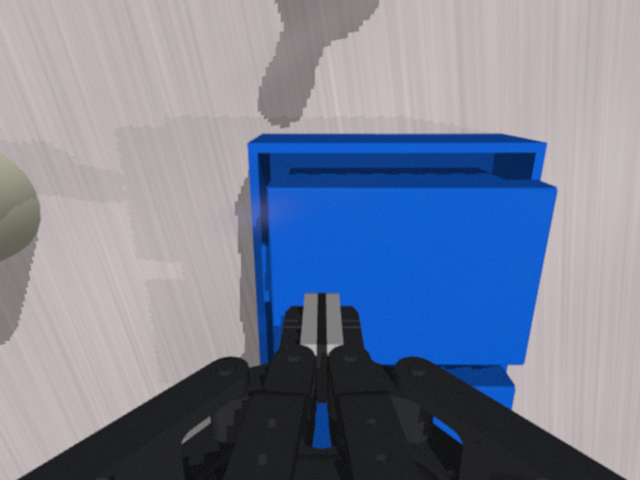

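Run:
```python
from arm import *
from h import *
k=env.calibration("wrist"); print({a:np.round(b,4).tolist() for a,b in k.items()})
H=np.array(k["hand_eye"]); K=np.array([[k["fx"],0,k["cx"]],[0,k["fy"],k["cy"]],[0,0,1]]);D=np.array([k["k1"],0,0,0.])
Hi=np.linalg.inv(H)
for P in ([0,0,0],[0,0,-.019],[0,0,-.04]):
    print(P,cv2.projectPoints(np.float64([P]),cv2.Rodrigues(Hi[:3,:3])[0],Hi[:3,3],K,D)[0].ravel().round(1))
T=np.eye(4);T[:3,:3]=Ro.from_rotvec(env.read_tcp_rot()).as_matrix();T[:3,3]=env.read_tcp_pos();T=T@H
for z in(.085,.0937,.1,.06): 
  q=[plane(k,c,z,T) for c in((268,187),(555,185),(524,364))]
  print(z,np.round(q,3).tolist(),np.linalg.norm(q[0]-q[1]),np.linalg.norm(q[2]-q[1]))
for c in("scene",):
    KK,DD,TT=setup(env.calibration(c)); R=TT[:3,:3].T
    for zz in (.194,.207,.234): print("start",cv2.projectPoints(np.float64([[.164,.499,zz]]),cv2.Rodrigues(R)[0],-R@TT[:3,3],KK,DD)[0].ravel().round(1))
```

```text
{'fx': 400.1293, 'fy': 400.1293, 'cx': 321.3816, 'cy': 232.0498, 'k1': 0.0183, 'hand_eye': [[0.0002, -0.9472, -0.3207, 0.0836], [1.0, 0.0002, 0.0001, -0.0003], [-0.0001, -0.3207, 0.9472, -0.1805], [0.0, 0.0, 0.0, 1.0]]}
[0, 0, 0] [322. 275.]
[0, 0, -0.019] [322.1 292.9]
[0, 0, -0.04] [322.1 317.4]
0.085 [[0.539, 0.208, 0.085], [0.67, 0.186, 0.085], [0.655, 0.09, 0.085]] 0.13184571805782794 0.09746605702673267
0.0937 [[0.541, 0.209, 0.094], [0.665, 0.189, 0.094], [0.651, 0.097, 0.094]] 0.12553531057054992 0.09280113089126886
0.1 [[0.542, 0.211, 0.1], [0.661, 0.191, 0.1], [0.648, 0.102, 0.1]] 0.12096570514872795 0.08942308093110539
0.06 [[0.535, 0.203, 0.06], [0.683, 0.178, 0.06], [0.666, 0.069, 0.06]] 0.14997907290632792 0.11087101718611153
start [384.1 101. ]
start [384.5  96.9]
start [385.3  88.5]
```

The cameras agree on the lid height (0.094). They also show the real fingertip about 40 mm short of the reported TCP, so contact should come near TCP z ≈ 0.054. I'll continue down under guard.

```bash
cat >> arm.py <<'E'
def probe(i,dx,start=.066):
    env.movel(pt(i,dx,start),feed=.15); env.pause(.25); f0=fz()
    g=env.movel(pt(i,dx,.04),feed=.02,guard=2.); env.pause(.15); z1,f1=tz(),fz()-f0
    g2=env.movel(pt(i,dx,z1-.006),feed=.012,guard=3.); env.pause(.15); z2,f2=tz(),fz()-f0
    m=env.read_torque()
    print(i,dx,g,g2,"z1 %.4f f1 %.2f z2 %.4f f2 %.2f f0 %.2f dz %.4f t %.2f"%(z1,f1,z2,f2,f0,z1-z2,env.read_time()),m.round(2),flush=True)
    return g
E
python3 - <<'E'
from arm import *
probe(4,-.038)
env.movel(pt(4,-.038,.075),feed=.15)
E
```

```text
4 -0.038 True True z1 0.0592 f1 6.12 z2 0.0592 f2 4.47 f0 -0.28 dz -0.0000 t 9.88 [0.04 0.08 0.1 ]
```

Lid 4 is stiff, with contact at 0.0592. On to the others.

Run:
```python
from arm import *
env.movel(pt(3,-.038,.08),feed=.2)
probe(3,-.038); env.movel(pt(3,-.038,.13),feed=.2)
env.movel(pt(2,-.038,.13),feed=.25)
probe(2,-.038); env.movel(pt(2,-.038,.08),feed=.2)
env.movel(pt(1,-.038,.08),feed=.2)
probe(1,-.038); env.movel(pt(1,-.038,.08),feed=.2)
```

```text
3 -0.038 True True z1 0.0557 f1 5.17 z2 0.0557 f2 4.34 f0 0.06 dz -0.0000 t 12.51 [ 0.03  0.03 -0.02]
2 -0.038 True True z1 0.0521 f1 6.40 z2 0.0521 f2 4.31 f0 -0.52 dz -0.0000 t 15.99 [0.   0.1  0.01]
1 -0.038 True True z1 0.0550 f1 4.12 z2 0.0549 f2 5.16 f0 0.28 dz 0.0001 t 18.68 [0.   0.1  0.09]
```

The second press never really moved, so that test isn't conclusive. I'll measure a force-versus-depth profile instead, starting with lid 1, which gave the softest reading.

```bash
cat >> arm.py <<'E'
def prof(i,dx,zc,up=.0055,step=.0008,fmax=6,n=14):
    env.movel(pt(i,dx,zc+up),feed=.1); env.pause(.25); f0=fz(); r=[]
    for k in range(n):
        env.movel(pt(i,dx,zc+up-step*(k+1)),feed=.01); f=fz()-f0; r.append((round(1e3*tz(),2),round(f,1)))
        if abs(f)>fmax: break
    print(i,dx,"t %.2f"%env.read_time(),*r,flush=True)
E
python3 - <<'E'
from arm import *
prof(1,-.038,.055)
env.movel(pt(1,-.038,.075),feed=.2)
E
```

```text
1 -0.038 t 21.80 (np.float64(59.82), np.float64(-0.0)) (np.float64(58.85), np.float64(0.1)) (np.float64(58.01), np.float64(0.7)) (np.float64(57.31), np.float64(1.0)) (np.float64(56.53), np.float64(0.7)) (np.float64(55.69), np.float64(2.3)) (np.float64(55.09), np.float64(3.4)) (np.float64(54.73), np.float64(5.9)) (np.float64(54.43), np.float64(9.0))
```

Run:
```python
from arm import *
env.movel(pt(2,-.038,.075),feed=.25)
prof(2,-.038,.0521,up=.0045)
env.movel(pt(2,-.038,.075),feed=.25)
```

```text
2 -0.038 t 24.97 (np.float64(55.92), np.float64(0.7)) (np.float64(54.94), np.float64(-0.8)) (np.float64(54.12), np.float64(0.0)) (np.float64(53.33), np.float64(-0.9)) (np.float64(52.54), np.float64(0.0)) (np.float64(52.09), np.float64(2.8)) (np.float64(52.07), np.float64(9.3))
```

Lid 2 is rigid (it stops dead at 52.1 mm), while lid 1 gives under load. Next I press lid 1 at its middle and check that the profile matches the spring.

Run:
```python
from arm import *
env.movel(pt(1,0,.075),feed=.25)
prof(1,0,.055,up=.006,step=.0008,fmax=11,n=16)
env.pause(.3); print(fz(),tz(),env.read_time())
```

```text
1 0 t 29.11 (np.float64(60.31), np.float64(-0.1)) (np.float64(59.31), np.float64(1.2)) (np.float64(58.52), np.float64(-0.0)) (np.float64(57.91), np.float64(0.1)) (np.float64(57.19), np.float64(2.2)) (np.float64(56.42), np.float64(2.7)) (np.float64(55.59), np.float64(4.5)) (np.float64(54.83), np.float64(5.7)) (np.float64(54.19), np.float64(5.7)) (np.float64(53.98), np.float64(9.1)) (np.float64(53.95), np.float64(14.0))
13.937035257588573 0.053925533301063845 29.4083
```

This matches the unseated lid: it gives as a spring over 4 mm, then stops hard at 53.95 mm, and is now held at about 14 N. I'll check that the force stays steady, then hand in.

Run:
```python
from arm import *
env.pause(1.0); f=fz(); print(f,tz(),env.read_time())
if 9<f<20: print(env.close_job())
```

```text
14.74958636187832 0.05393654087694407 30.4083
the job is handed in; nothing more can be done
None
```

The unseated lid is on box 1 (place_1): I pressed it at its middle to its hard stop after about 4 mm of springy travel, and handed in at about 30 s with it held down at about 14 N.

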